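# Clear the stack on the miniature painter's table

## Robot

A 7-joint arm with a two-finger parallel gripper is mounted at the origin on the work surface. World frame = base frame: x ahead of the robot, y to its left, z up, the work surface at z = 0. Lengths are in m, angles in rad, forces in N, time in s.
With the tool pointing down it reaches from about 0.425 to 0.95 m from the base axis. Payload 4.7 kg.
Tool frame: the origin (TCP) lies between the finger pads; the fingertips stand 22 mm ahead of it and the grasp point (between the pads) lies 3 mm ahead of it; z points along the fingers, y is the line along which they close (so a half turn about z gives the same grasp; the last joint's range is limited). The gripper opens to 87 mm and grips with 3 to 60 N. Pads are 19 mm wide; open, the fingers measure 117 mm over their backs; the gripper's body (75 mm by 190 mm) begins 51 mm behind the grasp point.
Start: joints at [1.28, 0.469, -0.049, 1.532, 0.024, 1.141, -0.082], TCP at [0.175, -0.652, 0.245] pointing down, gripper open.
Joint ranges: [-2.59, 2.59], [-0.33, 1.99], [-1.39, 1.29], [0.1, 2.45], [-1.04, 4.18], [0.21, 1.99], [-2.66, 2.66]. Speed limits (rad/s): [2.57, 2.57, 3.14, 3.14, 3.14, 3.14, 3.14].

## Interface

Orientations are given as a rotation vector (axis times angle).
In Python, from station import state, read_camera, workorder, outline_of gives the robot as it stands.
- The arm moves only by the tool move_arm, never from a script. Its argument "series" is a list of rows, each an object with "dp": the shift along the tool's x, y, z in cm, a list of three; "angular": the turn, a rotation vector about the tool's x, y, z in degrees, a list of three; "claw": the opening, from 0 (shut) to 1 (fully open). In form: [{"dp": [tx, ty, tz], "angular": [rx, ry, rz], "claw": claw}, ...]. A call has 1 to 5 rows; each row shifts and turns the commanded pose from where the row before left it, along the tool's axes as they then stand; what a row does not reach is not made up. A row lasts 1/8 s, in which the tool goes at most 62.5 mm and 10.7 degrees, less where a joint would pass 70% of its speed; a pose out of reach is approached as far as the arm can. A call with a gripper value outside its range is refused whole. The fingers move at their own pace and stop on an object; "force" is the grip in N (left out, the last holds). Time passes only in rows, so rows that do not move let the fingers close. It gives the time, the measured TCP pose, the force, the opening and the grip force at its end, in the units of the state.
- state(): the state, without advancing time (a new reading comes with each control period).
- read_camera(name): name is "side" or "top" or "wrist"; returns a dict with "frame" (384x512x3 uint8, red, green, blue), "intrinsics" (3x3 intrinsics, pixels), "extrinsics" (4x4, takes a point from world to camera coordinates). Camera axes: x right, y up, looking along -z (the intrinsics and any distortion apply to the point x, -y, -z); pixel columns grow to the right and rows downward; lengths in m; the calibration is good to about 2 mm. A picture is of the moment at which its call begins. There is no depth.
- workorder.hand_in(): hands the job in; it is judged then, once.
Trained networks look in a picture, given as the dict that the camera call returned (one of the last four; its "shot" number tells which), for a name from the list of things; names that differ only in an ending like _2 or _b are one class to them, and where a whole thing is asked for, a point or a joint stands for the part that bears it (a point fixed in the world has none). Each returns a list of dicts, best first, with "conf" (0 to 1); they miss things now and then, are a little off and sometimes report something else, mostly with a low value. They report only what shows in the picture. A call takes as long as a camera call.
- outline_of(picture, thing): "region" (384x512 bool, what is visible of it) and "xy" ([column, row] in pixels, amid what is visible of it).
The state is a dict: "t": time; "qpos": joint angles; "joint_vel": joint speeds; "effort": joint torques, N m; "position": TCP position; "orientation": TCP orientation; "wrist_force": force on the tool from outside, world axes, zero at the start; "wrist_torque": the same for the moment, N m; "opening": finger opening in m; "finger_force": force on a finger pad.
Only numpy, scipy, OpenCV 4.12 (cv2) and the standard library are available. Lean on these libraries where they do the work, as an engineer would, in place of code of your own. Each camera call takes 0.05 s, during which the arm holds its last target. There are 200 camera calls.

## Task

Someone left a stack on the painting table: take it apart and put each thing in its own place, right way up. The figurine goes fully onto the top of the little turntable, the paint jar down into the free wide well of the wooden pot rack, the wooden plinth fully onto the cork pad, and the kit box flat inside the low tray. Leave the water cup and the glue bottle standing where they are.

Things in the scene. Friction and masses are not known exactly. Their poses are not given: they have to be found in the camera images.
- figurine: Grey robed miniature with a pointed hat, 67 mm tall, on a round black base 28 mm across and 4 mm thick. Body: an upright cylinder 19 mm across from 4 to 40 mm above the underside (grip it there, from any side; the thin staff does not hinder). Head to 56 mm, hat above. Starts on the jar's cap, on top of the stack. About 30 g. Origin: centre of its underside, z up.
- paint_jar: White round paint jar with a blue band, 44 mm across for the lower 32 mm, then a cap 40 mm across, 44 mm tall in all. At the start it stands on the plinth, under the figurine. About 60 g. Origin: centre of its underside, z up.
- plinth: Square wooden display plinth, 56 x 56 mm and 22 mm high, with a 50 x 50 mm step 8 mm high on top, 30 mm in all. At the start it lies on the kit box, under the paint jar, turned up to 0.5 rad against the box. About 80 g. Origin: centre of its underside; x and y square to its sides, z up.
- kit_box: Closed cardboard kit box, 110 mm (along its x) x 64 mm (along its y) x 36 mm high, the bottom of the stack, on the table. About 150 g. Origin: centre of its underside, z up.
- turntable: Fixed small round turntable (does not turn): foot 84 mm across and 8 mm high, thin stem, and a flat black top disc 60 mm across whose upper face is 28 mm above the origin. Place of the figurine. Origin: centre of its underside, z up.
- pot_rack: Fixed plywood rack 18 mm high, 76 mm (x) x 118 mm (y), two round wells 12 mm deep (floor 6 mm above table). Wide free well, 62 mm across: place of the paint jar. Narrow well: holds a fixed white dropper bottle, 26 mm across, its tip 67 mm above the table. Origin: under the centre of the free well, at table height; bottle 55 mm from it along +y; rack reaches from -39 to +79 mm in y.
- cork_pad: Fixed square cork pad 86 x 86 x 6 mm. Place of the plinth. Origin: centre of its underside (its top is 6 mm above), x and y square to its sides.
- tray: Fixed low grey plastic tray, outside 144 mm (x) x 98 mm (y), rim 12 mm high, walls 4 mm, so 136 x 90 mm inside; its floor is 4 mm above the origin. Place of the kit box, long side along the tray's long side. Origin: centre of its underside, z up.
- water_cup: White open cup, 72 mm across the rim, 92 mm tall, loose. A bystander: leave it. Origin: centre of its underside.
- glue_bottle: Small glue bottle with a red cap, 34 mm across, 75 mm tall, loose. A bystander: leave it. Origin: centre of its underside.

How it is judged:
At the end, for the whole second after the job is handed in: All released, at rest and upright: figurine on the turntable top within 18 mm of its centre; paint jar on the floor of the wide well (within 14 mm); plinth on the cork pad within 17 mm of its centre along each pad axis; kit box flat on the tray's floor inside the rim (horizontal distance between figurine and turntable below 0.018 m and z of figurine in the frame of turntable between 0.025 and 0.032 m and angle between each of figurine, paint_jar, plinth's own z axis and vertical below 0.08 rad and linear speed of each of figurine, paint_jar, plinth, kit_box below 0.02 m/s and angular speed of each of figurine, paint_jar, plinth, kit_box below 0.2 rad/s and horizontal distance between paint_jar and pot_rack below 0.014 m and z of paint_jar in the frame of pot_rack between 0.003 and 0.01 m and x of plinth in the frame of cork_pad between -0.017 and 0.017 m and y of plinth in the frame of cork_pad between -0.017 and 0.017 m and z of plinth in the frame of cork_pad between 0.003 and 0.01 m and x of kit_box in the frame of tray between -0.03 and 0.03 m and y of kit_box in the frame of tray between -0.03 and 0.03 m and z of kit_box in the frame of tray between 0.001 and 0.007 m and angle between kit_box's own z axis and vertical below 0.05 rad); the robot touches nothing.
It fails at once if the water cup moved more than 25 mm or tipped (distance of water_cup from where it was at the start of the episode above 0.025 m or angle between water_cup's own z axis and vertical above 0.5 rad).
It fails at once if the glue bottle moved more than 25 mm or tipped (distance of glue_bottle from where it was at the start of the episode above 0.025 m or angle between glue_bottle's own z axis and vertical above 0.5 rad).
It also fails if it takes over 112 s, if anything falls off the work surface, if the arm or the gripper's body presses on something with over 40 N, if the wrist force passes 120 N, or if a joint passes its speed limit or range.

## Working session

There is one attempt and no reset: what is moved stays moved. The work goes in short steps, Python scripts to look and compute and a tool call to move; the robot and the scene stay as the last step left them, time stands still between calls to the robot, and variables do not carry over. Pictures are saved under pics/ and viewed, at most 15 in all, crops included, and the job is handed in when it is done.

Besides the shell and the picture viewer there is one more tool, called after "Request:" by a JSON object that holds its "op" and its "data". move_arm: Moves the arm, as the interface text tells. Its arguments: {"type":"object","properties":{"series":{"type":"array"},"force":{"type":"number"}},"required":["series"]}

```bash
ls; mkdir -p pics; python3 - <<'E'
from station import state, read_camera, workorder, outline_of
import cv2,numpy as np
s=state();print({k:np.round(v,3) for k,v in s.items()})
for n in ["top","side","wrist"]:
    p=read_camera(n);cv2.imwrite(f"pics/a_{n}.png",p["frame"][:,:,::-1]);print(n,p["intrinsics"].tolist(),np.round(p["extrinsics"],4).tolist(),[k for k in p])
E
```

```text
pics
{'t': np.float64(0.0), 'qpos': array([ 1.28 ,  0.469, -0.049,  1.534,  0.024,  1.141, -0.082]), 'joint_vel': array([ 0.001, -0.003,  0.   ,  0.   , -0.002,  0.001,  0.   ]), 'effort': array([ 0.0000e+00, -5.0798e+01, -8.1000e-02, -2.3615e+01, -6.2000e-02,
        3.8000e-02,  0.0000e+00]), 'position': array([ 0.175, -0.651,  0.243]), 'orientation': array([-3.113, -0.41 ,  0.   ]), 'wrist_force': array([-0.721, -0.071, -0.253]), 'wrist_torque': array([ 0.023, -0.026, -0.003]), 'finger_force': np.float64(0.0), 'opening': np.float64(0.087)}
top [[347.5872724633257, 0.0, 253.13162549425897], [0.0, 347.5872724633257, 188.93095794186866], [0.0, 0.0, 1.0]] [[-0.0238, -0.9993, -0.0276, 0.0454], [0.9991, -0.0248, 0.034, -0.5177], [-0.0347, -0.0267, 0.999, -0.8116], [0.0, 0.0, 0.0, 1.0]] ['frame', 'intrinsics', 'extrinsics', 'shot']
side [[353.18938280509576, 0.0, 254.4212257088507], [0.0, 353.18938280509576, 192.20196943375566], [0.0, 0.0, 1.0]] [[0.7639, -0.6453, -0.003, -0.3942], [0.5148, 0.6066, 0.6058, -0.3198], [-0.3891, -0.4643, 0.7956, -0.6379], [0.0, 0.0, 0.0, 1.0]] ['frame', 'intrinsics', 'extrinsics', 'shot']
wrist [[269.877315414878, 0.0, 249.16030650842208], [0.0, 269.877315414878, 189.33408652222664], [0.0, 0.0, 1.0]] [[0.2592, -0.9658, -0.0016, -0.6739], [0.9356, 0.2515, -0.248, 0.0298], [0.2399, 0.0628, 0.9688, -0.388], [0.0, 0.0, 0.0, 1.0]] ['frame', 'intrinsics', 'extrinsics', 'shot']
```

View pics/a_top.png

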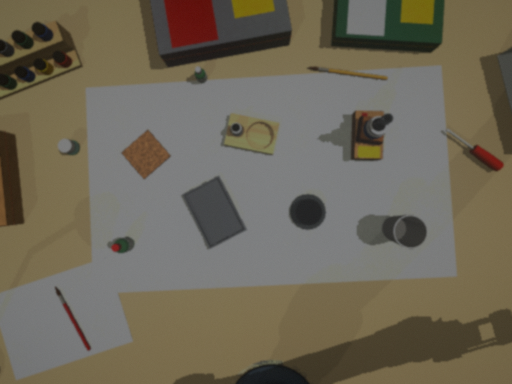

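View pics/a_side.png

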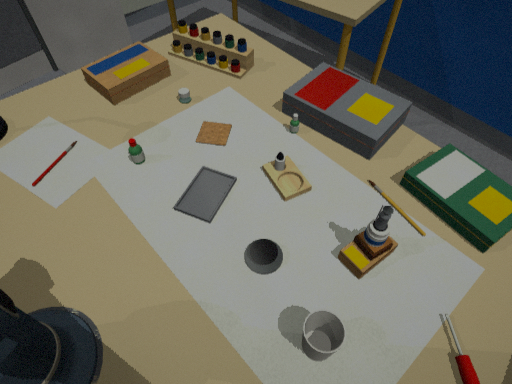

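```bash
cat > h.py <<'E'
from station import state, read_camera, workorder, outline_of
import cv2,numpy as np
from scipy.optimize import least_squares
from scipy.spatial.transform import Rotation as R
def px(p,X):
    X=np.atleast_2d(X);E=p["extrinsics"];c=X@E[:3,:3].T+E[:3,3]
    return np.c_[c[:,0],-c[:,1]]/(-c[:,2:])@p["intrinsics"][:2,:2].T+p["intrinsics"][:2,2]
def ray(p,uv):
    K=p["intrinsics"];E=p["extrinsics"];d=np.array([(uv[0]-K[0,2])/K[0,0],-(uv[1]-K[1,2])/K[1,1],-1])
    return -E[:3,:3].T@E[:3,3],E[:3,:3].T@d
def onz(p,uv,z):
    o,d=ray(p,uv);return o+d*(z-o[2])/d[2]
def tri(obs): # [(p,uv),...]
    A=np.zeros((3,3));b=np.zeros(3)
    for p,uv in obs:
        o,d=ray(p,uv);d=d/np.linalg.norm(d);M=np.eye(3)-np.outer(d,d);A+=M;b+=M@o
    X=np.linalg.solve(A,b);return X,[np.linalg.norm(px(p,X)[0]-uv) for p,uv in obs]
def hullfit(ob,pts,x0,zfree=False):
    """fit pose (x,y,yaw[,z]) of convex point set so projected bbox/moment of hull matches region masks. ob: [(p,region)]"""
    def res(v):
        c,s=np.cos(v[2]),np.sin(v[2]);z=v[3] if len(v)>3 else 0
        P=np.c_[pts[:,0]*c-pts[:,1]*s+v[0],pts[:,0]*s+pts[:,1]*c+v[1],pts[:,2]+z];r=[]
        for p,m in ob:
            u=px(p,P);ys,xs=np.nonzero(m)
            for a in np.linspace(0,2*np.pi,24,endpoint=False):
                d=np.array([np.cos(a),np.sin(a)]);h=(np.c_[xs,ys]@d).max()+0.5*0; r.append((u@d).max()-h)
        return np.array(r)
    q=least_squares(res,x0,loss="soft_l1",x_scale=[.01,.01,.1]+[.01]*(len(x0)-3));return q.x,np.sqrt(np.mean(res(q.x)**2))
def circ(r,z,n=24):
    a=np.linspace(0,2*np.pi,n,endpoint=False);return np.c_[r*np.cos(a),r*np.sin(a),0*a+z]
def box(a,b,z0,z1):
    return np.array([[i*a/2,j*b/2,z] for i in(-1,1) for j in(-1,1) for z in(z0,z1)])
M={"figurine":np.r_[circ(.014,0),circ(.014,.004)],
"paint_jar":np.r_[circ(.022,0),circ(.022,.032),circ(.020,.044)],
"plinth":np.r_[box(.056,.056,0,.022),box(.05,.05,.022,.03)],
"kit_box":box(.11,.064,0,.036),
"turntable":np.r_[circ(.042,0),circ(.042,.008),circ(.03,.028)],
"cork_pad":box(.086,.086,0,.006),"tray":box(.144,.098,0,.012),
"pot_rack":box(.076,.118,0,.018)+[0,.02,0],
"water_cup":np.r_[circ(.036,.092)],"glue_bottle":np.r_[circ(.017,0),circ(.017,.05)]}
E
python3 - <<'E'
from h import *
P={n:read_camera(n) for n in("top","side")}
vis=[f.copy() for f in (P["top"]["frame"],P["side"]["frame"])]
import pickle;reg={}
for t in M:
    o=[]
    for n in P:
        r=outline_of(P[n],t)
        if r:
            b=r[0];ys,xs=np.nonzero(b["region"]);reg[t,n]=b["region"];print(t,n,round(b["conf"],2),np.round(b["xy"],1),xs.min(),xs.max(),ys.min(),ys.max(),b["region"].sum(),len(r));o.append((P[n],b["xy"]))
        else: print(t,n,"none")
    if len(o)==2:
        X,e=tri(o);print("   ",np.round(X,3),np.round(e,1))
pickle.dump((P,reg),open("obs.pkl","wb"))
E
```

```text
figurine top 0.56 [383.4 121.3] 373 392 114 129 212 1
figurine side 0.67 [382.9 216. ] 374 393 206 231 324 1
    [ 0.641 -0.231  0.14 ] [0.5 0.5]
paint_jar top 0.8 [371.4 133.6] 363 387 119 138 243 1
paint_jar side 0.62 [372.8 239.5] 364 389 221 246 407 2
    [ 0.634 -0.234  0.062] [1.2 1.3]
plinth top 0.75 [249.9 132.7] 225 277 113 153 1577 2
plinth side 0.78 [369.3 249.7] 353 392 232 259 484 1
    [ 0.738 -0.077 -0.212] [42.7 45.6]
kit_box top 0.81 [361.  145.1] 351 383 109 159 916 1
kit_box side 0.75 [356.  259.4] 338 398 238 278 946 1
    [ 0.618 -0.229 -0.014] [0.4 0.4]
turntable top 0.74 [307.8 209.4] 291 324 194 228 964 3
turntable side 0.76 [263.  257.8] 245 280 239 273 1001 1
    [ 0.464 -0.095 -0.011] [1.3 1.4]
cork_pad top 0.86 [146.4 151.7] 122 170 130 177 1324 2
cork_pad side 0.98 [210.5 133.4] 196 230 122 145 643 2
    [ 0.61   0.296 -0.006] [3.2 2.7]
tray top 0.57 [214.9 210.8] 182 245 176 245 2579 1
tray side 0.67 [206.9 193.3] 174 236 167 223 2017 1
    [ 0.468  0.126 -0.001] [0.2 0.2]
pot_rack top 0.76 [249.4 132. ] 225 279 114 152 1595 2
pot_rack side 0.58 [286.7 179.7] 262 311 152 200 1348 1
    [ 0.66   0.039 -0.018] [0.1 0.1]
water_cup top 0.8 [404.7 230.3] 383 427 215 246 1166 2
water_cup side 0.97 [320.6 331.7] 302 345 310 361 1756 2
    [ 0.419 -0.293  0.068] [0.3 0.3]
glue_bottle top 0.56 [125.3 243.1] 112 134 237 252 253 1
glue_bottle side 0.5 [137.3 152.8] 129 144 139 164 277 1
    [0.398 0.334 0.026] [0.8 0.7]
```

The top view shows the stack at about (368,135), turntable (307,211), tray (214,211), rack (251,134) with its free well at (261,135), cork (146,154), cup (404,230) and glue (122,245). The side view agrees: stack (372,240), turntable (263,256), tray (206,193), rack (287,180).

```bash
cat > fit.py <<'E'
from h import *
import pickle
P,reg=pickle.load(open("obs.pkl","rb"))
x0={"turntable":(.464,-.095,0),"cork_pad":(.61,.296,.75),"tray":(.468,.126,.4),"pot_rack":(.66,.03,1.4),"kit_box":(.62,-.23,0),"plinth":(.635,-.23,.2,.036),"paint_jar":(.635,-.23,0,.066),"figurine":(.64,-.23,0,.11),"water_cup":(.42,-.29,0),"glue_bottle":(.4,.334,0)}
for t,v in x0.items():
    ns=[n for n in P if (t,n) in reg and not(t=="plinth" and n=="top")]
    best=None
    for dy in ([0,.8,1.57,2.4,3.14,3.9,4.7,5.5] if t in("pot_rack","tray","kit_box","cork_pad","plinth") else [0]):
        w=list(v);w[2]+=dy
        for z in (0,1):
            if z and len(w)==3: w2=w+[0.]
            else: w2=w
            try: q,e=hullfit([(P[n],reg[t,n]) for n in ns],M[t],w2)
            except Exception as ex: continue
            k=len(q)
            if best is None: best={}
            if z not in best or e<best[z][1]-1e-3: best[z]=(q,e)
    for z in best: print(t,ns,"z" if z else "-",np.round(best[z][0],3),round(best[z][1],2))
E
python3 fit.py
python3 - <<'E'
import cv2,pickle
P,reg=pickle.load(open("obs.pkl","rb"))
a=P["top"]["frame"][95:175,320:420,::-1];b=P["side"]["frame"][195:290,325:410,::-1]
a=cv2.resize(a,(400,320),interpolation=cv2.INTER_CUBIC);b=cv2.resize(b,(340,380),interpolation=cv2.INTER_CUBIC)
import numpy as np
o=np.zeros((380,740,3),np.uint8);o[:320,:400]=a;o[:,400:]=b
cv2.imwrite("pics/b.png",np.clip(o*1.6,0,255).astype(np.uint8))
E
```

```text
turntable ['top', 'side'] - [ 0.463 -0.095  0.107] 1.24
turntable ['top', 'side'] z [ 0.463 -0.095 -0.153 -0.007] 1.05
cork_pad ['top', 'side'] - [0.61  0.289 0.71 ] 1.47
cork_pad ['top', 'side'] z [ 0.613  0.294  0.702 -0.012] 1.28
tray ['top', 'side'] - [0.467 0.126 0.461] 1.51
tray ['top', 'side'] z [ 0.468  0.13   0.449 -0.012] 0.98
pot_rack ['top', 'side'] - [0.654 0.053 2.918] 1.43
pot_rack ['top', 'side'] z [ 0.656  0.054  2.92  -0.004] 1.41
kit_box ['top', 'side'] - [ 0.637 -0.235 -0.057] 3.63
kit_box ['top', 'side'] z [ 0.639 -0.237 -0.065 -0.01 ] 3.04
plinth ['side'] - [ 0.672 -0.227 -0.229 -0.014] 2.79
plinth ['side'] z [ 0.672 -0.227 -0.229 -0.014] 2.79
paint_jar ['top', 'side'] - [ 0.641 -0.234  1.144  0.058] 1.88
paint_jar ['top', 'side'] z [ 0.641 -0.234  1.144  0.058] 1.88
figurine ['top', 'side'] - [ 0.643 -0.231  0.29   0.133] 3.6
figurine ['top', 'side'] z [ 0.643 -0.231  0.29   0.133] 3.6
water_cup ['top', 'side'] - [ 0.416 -0.297  0.027] 4.8
water_cup ['top', 'side'] z [ 0.419 -0.297  0.536 -0.014] 3.84
glue_bottle ['top', 'side'] - [0.395 0.338 1.424] 1.26
glue_bottle ['top', 'side'] z [3.950e-01 3.380e-01 1.162e+00 1.000e-03] 1.24
```

View pics/b.png

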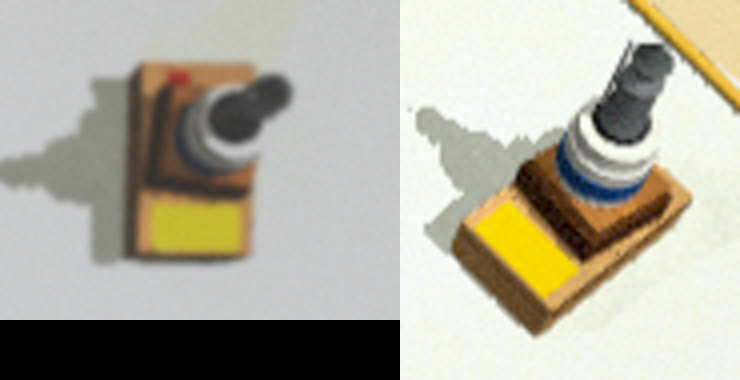

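The crop shows the stack standing square. The box's long side is nearly along world x, its top corners are about (355,111), (383,111), (382,159) and (354,159) in the top picture, and the plinth is turned by about 0.1 rad. I'll work out a viewing pose for the wrist camera now.

```bash
cat >> h.py <<'E'
def go(pos,yaw=None):
    """dp (cm) and turn (deg about tool z) from present pose to TCP pos with tool-down, finger line (tool y) at world angle yaw (mod pi)"""
    s=state();Rm=R.from_rotvec(s["orientation"]).as_matrix();a=None
    up=np.degrees(np.arccos(np.clip(-Rm[2,2],-1,1)))
    if yaw is not None:
        cur=np.arctan2(Rm[1,1],Rm[0,1]);d=(yaw-cur+np.pi/2)%np.pi-np.pi/2;a=-np.degrees(d)
    print("t",round(s["t"],2),"tcp",np.round(s["position"],4),"tilt",round(up,2),"dp cm",np.round(Rm.T@(np.array(pos)-s["position"])*100,2),"rz",a,"q7",round(s["qpos"][6],2),"open",round(s["opening"],4))
E
python3 - <<'E'
from h import *
s=state();Rm=R.from_rotvec(s["orientation"]).as_matrix();print(np.round(Rm,3))
p=read_camera("wrist");E=p["extrinsics"];c=-E[:3,:3].T@E[:3,3]
print("cam",c,"in tool",Rm.T@(c-s["position"]),"axis",Rm.T@(-E[2,:3]),"right",Rm.T@E[0,:3])
for yaw in (np.pi/2,0): go([.60,-.235,.30],yaw)
t=pk=None
import pickle
P,_=pickle.load(open("obs.pkl","rb"))
for uv in ((355,111),(383.5,111),(382,159),(354,159)): print(onz(P["top"],uv,.036))
E
```

```text
[[ 0.966  0.259  0.   ]
 [ 0.259 -0.966 -0.   ]
 [ 0.     0.    -1.   ]]
cam [ 0.23992541 -0.63423742  0.38321464] in tool [ 0.0675634  -0.00028318 -0.13863769] axis [-2.47909346e-01  2.70924233e-04  9.68783197e-01] right [ 4.19024613e-04  9.99999897e-01 -1.72426698e-04]
t 1.3 tcp [ 0.1748 -0.652   0.2446] tilt 0.0 dp cm [ 51.87 -29.27  -5.54] rz 15.002948920907151 q7 -0.08 open 0.0875
t 1.3 tcp [ 0.1748 -0.652   0.2446] tilt 0.0 dp cm [ 51.87 -29.27  -5.54] rz -74.99705107909284 q7 -0.08 open 0.0875
[ 0.69010127 -0.20488388  0.036     ]
[ 0.68810277 -0.26931994  0.036     ]
[ 0.57846135 -0.26194659  0.036     ]
[ 0.58017336 -0.19891602  0.036     ]
```

Request:
{"op": "move_arm", "data": {"series": [{"dp": [3.7, -1.9, -0.4], "angular": [0, 0, 0], "claw": 1}, {"dp": [3.7, -1.9, -0.4], "angular": [0, 0, 0], "claw": 1}, {"dp": [3.7, -1.9, -0.4], "angular": [0, 0, 0], "claw": 1}, {"dp": [3.7, -1.9, -0.4], "angular": [0, 0, 0], "claw": 1}, {"dp": [3.7, -1.9, -0.4], "angular": [0, 0, 0], "claw": 1}]}}

```text
t: 1.92
position: [0.3298, -0.5114, 0.2649]
orientation: [3.114, 0.41, 0.0]
wrist_force: [0.3, -0.9, -0.1]
opening: 0.0867
finger_force: 0.0
```

Request:
{"op": "move_arm", "data": {"series": [{"dp": [3.7, -1.9, -0.4], "angular": [0, 0, 0], "claw": 1}, {"dp": [3.7, -1.9, -0.4], "angular": [0, 0, 0], "claw": 1}, {"dp": [3.7, -1.9, -0.4], "angular": [0, 0, 0], "claw": 1}, {"dp": [3.7, -1.9, -0.4], "angular": [0, 0, 0], "claw": 1}, {"dp": [3.7, -1.9, -0.4], "angular": [0, 0, 0], "claw": 1}]}}

```text
t: 2.55
position: [0.4839, -0.3718, 0.2849]
orientation: [3.114, 0.41, 0.0]
wrist_force: [0.3, -0.5, -0.0]
opening: 0.0869
finger_force: 0.0
```

Request:
{"op": "move_arm", "data": {"series": [{"dp": [3.7, -1.9, -0.4], "angular": [0, 0, 0], "claw": 1}, {"dp": [3.7, -1.9, -0.4], "angular": [0, 0, 0], "claw": 1}, {"dp": [3.7, -1.9, -0.4], "angular": [0, 0, 0], "claw": 1}, {"dp": [3.7, -1.9, -0.4], "angular": [0, 0, 0], "claw": 1}, {"dp": [3.7, -1.9, -0.4], "angular": [0, 0, 0], "claw": 1}]}}

```text
t: 3.18
position: [0.638, -0.2322, 0.3048]
orientation: [3.114, 0.41, 0.0]
wrist_force: [-0.4, 0.7, 0.6]
opening: 0.087
finger_force: 0.0
```

Request:
{"op": "move_arm", "data": {"series": [{"dp": [0, 0, 0], "angular": [0, 0, 6], "claw": 1}, {"dp": [0, 0, 0], "angular": [0, 0, 6], "claw": 1}, {"dp": [0, 0, 0], "angular": [0, 0, 3], "claw": 1}, {"dp": [0, 0, 0], "angular": [0, 0, 0], "claw": 1}]}}

```text
t: 3.68
position: [0.6371, -0.233, 0.3046]
orientation: [3.141, 0.001, -0.0]
wrist_force: [-0.0, -0.0, -0.2]
opening: 0.0871
finger_force: 0.0
```

```bash
python3 - <<'E'
from h import *
go([.64,-.235,.30],np.pi/2)
p=read_camera("wrist");cv2.imwrite("pics/c.png",np.clip(p["frame"][:,:,::-1]*1.4,0,255).astype(np.uint8))
import pickle;reg={}
for t in ("figurine","paint_jar","plinth","kit_box"):
    r=outline_of(p,t)
    if r: reg[t]=r[0]["region"];ys,xs=np.nonzero(reg[t]);print(t,round(r[0]["conf"],2),np.round(r[0]["xy"]),xs.min(),xs.max(),ys.min(),ys.max())
pickle.dump((p,reg),open("w1.pkl","wb"))
E
```

```text
t 3.67 tcp [ 0.6371 -0.233   0.3046] tilt 0.01 dp cm [0.29 0.2  0.46] rz 0.04235831164551385 q7 -1.35 open 0.0871
figurine 0.61 [251. 175.] 238 259 162 189
paint_jar 0.82 [255. 163.] 234 266 153 184
plinth 0.75 [252. 150.] 230 273 142 185
kit_box 0.69 [269. 166.] 229 274 129 203
```

View pics/c.png

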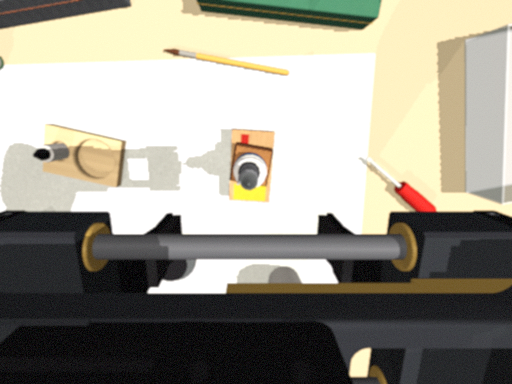

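The wrist picture shows the stack at about (250,165). The box top spans columns 231-273, the jar cap centre is near (250,170) and the figurine's hat is at (248,178). The fingers do not hide it.

```bash
python3 - <<'E'
from h import *
import pickle
P,reg=pickle.load(open("obs.pkl","rb"));w,rw=pickle.load(open("w1.pkl","rb"))
fig=np.r_[circ(.014,0),circ(.014,.004),circ(.0095,.04),circ(.006,.056),circ(.001,.067)]
for t,z,m in (("figurine",.11,fig),("paint_jar",.066,M["paint_jar"]),("plinth",.036,M["plinth"]),("kit_box",0,M["kit_box"])):
    for y in (-.3,0,.3):
        if t in("figurine","paint_jar") and y: continue
        mm=m.copy();mm[:,2]+=z
        a=hullfit([(w,rw[t])],mm,[.635,-.235,y]);print(t,"wrist",np.round(a[0],4),round(a[1],2))
        ob=[(w,rw[t])]+[(P[n],reg[t,n]) for n in P if not(t=="plinth" and n=="top")]
        a=hullfit(ob,m,[.635,-.235,y,z]);print(t,"all",np.round(a[0],4),round(a[1],2))
# overlay reproj check on an enlarged crop
def draw(p,off,k,sz,poses):
    im=p["frame"][off[1]:off[1]+sz[1],off[0]:off[0]+sz[0],::-1];im=cv2.resize(im,None,fx=k,fy=k,interpolation=cv2.INTER_CUBIC);im=np.clip(im*1.3,0,255).astype(np.uint8)
    for t,(x,y,yaw,z),c in poses:
        m=M[t];cs,sn=np.cos(yaw),np.sin(yaw);X=np.c_[m[:,0]*cs-m[:,1]*sn+x,m[:,0]*sn+m[:,1]*cs+y,m[:,2]+z]
        for u in (px(p,X)-off+.5)*k: cv2.circle(im,tuple(np.int32(u)),2,c,-1)
    return im
poses=[("kit_box",(.634,-.234,-.06,0),(0,0,255)),("plinth",(.64,-.234,-.15,.036),(0,255,0)),("paint_jar",(.64,-.234,0,.066),(255,0,255)),("figurine",(.64,-.234,0,.11),(0,255,255))]
a=draw(w,(210,110),4,(90,110),poses);b=draw(P["top"],(330,95),4,(80,80),poses)
o=np.zeros((440,720,3),np.uint8);o[:,:360]=a;o[:320,380:700]=b;cv2.imwrite("pics/d.png",o)
E
```

```text
figurine wrist [ 0.6397 -0.2321 -0.0033] 0.8
figurine all [ 0.641  -0.2323  0.0767  0.1137] 1.07
paint_jar wrist [ 0.6416 -0.2343 -0.1298] 1.92
paint_jar all [ 0.6404 -0.2341  0.1043  0.0575] 1.8
plinth wrist [ 0.6428 -0.2357 -0.1937] 1.58
plinth all [ 0.6423 -0.2354 -0.1893  0.0279] 2.38
plinth wrist [ 0.6428 -0.2357 -0.1937] 1.58
plinth all [ 0.6423 -0.2354 -0.1893  0.0279] 2.38
plinth wrist [ 0.6428 -0.2357 -0.1937] 1.58
plinth all [ 0.6423 -0.2354 -0.1893  0.0279] 2.38
kit_box wrist [ 0.6354 -0.2359 -0.0462] 0.54
kit_box all [ 0.636  -0.2359 -0.0516 -0.0034] 2.76
kit_box wrist [ 0.6354 -0.2359 -0.0462] 0.54
kit_box all [ 0.636  -0.2359 -0.0516 -0.0034] 2.76
kit_box wrist [ 0.6354 -0.2359 -0.0462] 0.54
kit_box all [ 0.636  -0.2359 -0.0516 -0.0034] 2.76
```

View pics/d.png

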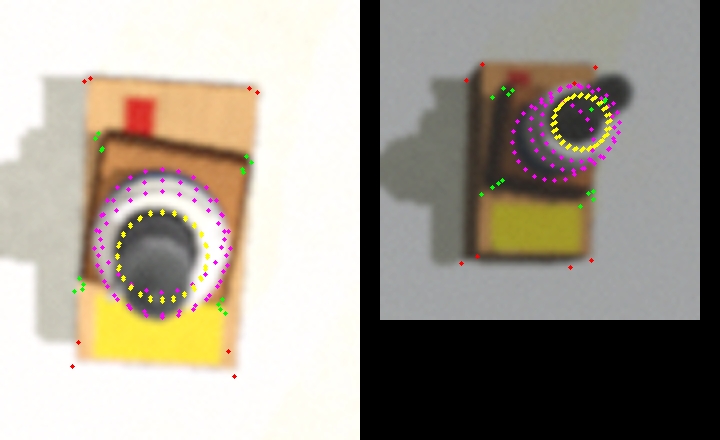

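Projected models agree with the pictures: the figurine is at (0.640,-0.232) with its underside at about 0.11, the jar at (0.641,-0.2345), the plinth yaw is about -0.18, and the box is at (0.635,-0.236) with yaw -0.05. Grasping the figurine.

Request:
{"op": "move_arm", "data": {"series": [{"dp": [0.3, 0, 3], "angular": [0, 0, 0], "claw": 1}, {"dp": [0, 0, 4], "angular": [0, 0, 0], "claw": 1}, {"dp": [0, 0, 4], "angular": [0, 0, 0], "claw": 1}, {"dp": [0, 0, 3.1], "angular": [0, 0, 0], "claw": 1}, {"dp": [0, 0, 2], "angular": [0, 0, 0], "claw": 1}], "force": 8}}

```text
t: 4.55
position: [0.6395, -0.233, 0.1419]
orientation: [-3.141, -0.0, 0.003]
wrist_force: [0.3, -0.9, 0.7]
opening: 0.0872
finger_force: 0.0
```

Request:
{"op": "move_arm", "data": {"series": [{"dp": [0, 0, 0], "angular": [0, 0, 0], "claw": 0.4}, {"dp": [0, 0, 0], "angular": [0, 0, 0], "claw": 0.3}, {"dp": [0, 0, 0], "angular": [0, 0, 0], "claw": 0.1}, {"dp": [0, 0, 0], "angular": [0, 0, 0], "claw": 0.1}, {"dp": [0, 0, 0], "angular": [0, 0, 0], "claw": 0.1}], "force": 8}}

```text
t: 5.18
position: [0.6403, -0.2331, 0.1441]
orientation: [3.141, -0.0, 0.001]
wrist_force: [-0.6, -0.1, -0.0]
opening: 0.0449
finger_force: 0.0
```

Request:
{"op": "move_arm", "data": {"series": [{"dp": [0, 0, 0], "angular": [0, 0, 0], "claw": 0.1}, {"dp": [0, 0, 0], "angular": [0, 0, 0], "claw": 0.1}, {"dp": [0, 0, 0], "angular": [0, 0, 0], "claw": 0.1}, {"dp": [0, 0, 0], "angular": [0, 0, 0], "claw": 0.1}, {"dp": [0, 0, 0], "angular": [0, 0, 0], "claw": 0.1}], "force": 8}}

```text
t: 5.8
position: [0.64, -0.2331, 0.1435]
orientation: [3.142, 0.0, -0.0]
wrist_force: [-0.5, -0.0, -0.7]
opening: 0.0185
finger_force: 8.0
```

Request:
{"op": "move_arm", "data": {"series": [{"dp": [0, 0, -1], "angular": [0, 0, 0], "claw": 0.1}, {"dp": [0, 0, -3], "angular": [0, 0, 0], "claw": 0.1}, {"dp": [0, 0, -4], "angular": [0, 0, 0], "claw": 0.1}, {"dp": [-2, -1.5, -2], "angular": [0, 0, 0], "claw": 0.1}, {"dp": [-3.5, -2.7, 0], "angular": [0, 0, 0], "claw": 0.1}]}}

```text
t: 6.42
position: [0.5864, -0.1917, 0.2465]
orientation: [3.14, -0.002, 0.009]
wrist_force: [-0.5, 0.5, -1.0]
opening: 0.0189
finger_force: 8.0
```

Request:
{"op": "move_arm", "data": {"series": [{"dp": [-3.6, -2.8, 0], "angular": [0, 0, 0], "claw": 0.1}, {"dp": [-3.6, -2.8, 0], "angular": [0, 0, 0], "claw": 0.1}, {"dp": [-3, -2.4, 0], "angular": [0, 0, 0], "claw": 0.1}, {"dp": [-2, -1.6, 0], "angular": [0, 0, 0], "claw": 0.1}, {"dp": [0, 0, 0], "angular": [0, 0, 0], "claw": 0.1}]}}

```text
t: 7.05
position: [0.4623, -0.094, 0.2446]
orientation: [3.141, 0.003, 0.002]
wrist_force: [0.4, -0.9, -0.5]
opening: 0.0185
finger_force: 8.0
```

```bash
cat > look.py <<'E'
import sys
from h import *
import pickle
name,*things=sys.argv[1:]
p=read_camera("wrist");reg={}
for t in things:
    for r in outline_of(p,t):
        if r["conf"]<.3: continue
        if t not in reg: reg[t]=r["region"]
        ys,xs=np.nonzero(r["region"]);print(t,round(r["conf"],2),np.round(r["xy"]),xs.min(),xs.max(),ys.min(),ys.max())
pickle.dump((p,reg),open(name+".pkl","wb"))
cv2.imwrite(f"pics/{name}.png",np.clip(p["frame"][:,:,::-1]*1.4,0,255).astype(np.uint8))
E
python3 look.py tt turntable figurine; python3 - <<'E'
from h import *
import pickle
go([.463,-.095,.064],np.pi/2)
P,reg=pickle.load(open("obs.pkl","rb"));w,rw=pickle.load(open("tt.pkl","rb"))
if "turntable" in rw:
    print(hullfit([(w,rw["turntable"])],M["turntable"],[.463,-.095,0]))
    print(hullfit([(w,rw["turntable"])]+[(P[n],reg["turntable",n]) for n in P],M["turntable"],[.463,-.095,0,0]))
E
```

```text
turntable 0.88 [246. 167.] 221 279 141 198
figurine 0.59 [251. 228.] 231 268 202 276
t 7.2 tcp [ 0.4641 -0.0958  0.2442] tilt 0.11 dp cm [-0.14 -0.09 18.02] rz -0.045386139018301574 q7 -1.51 open 0.0185
(array([ 0.4619769 , -0.09515566, -0.91387802]), np.float64(0.6316284958255743))
(array([ 0.46185931, -0.09502483, -0.39332357, -0.00473767]), np.float64(0.9548784950132695))
```

View pics/tt.png

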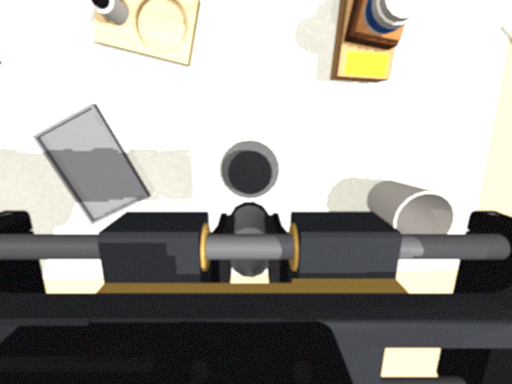

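The dark turntable is at (250,169), giving a fitted centre of (0.462,-0.095) that matches the first fit. Lowering the figurine.

Request:
{"op": "move_arm", "data": {"series": [{"dp": [-0.2, 0, 4.5], "angular": [0, 0, 0], "claw": 0.1}, {"dp": [0, 0, 4.5], "angular": [0, 0, 0], "claw": 0.1}, {"dp": [0, 0, 4], "angular": [0, 0, 0], "claw": 0.1}, {"dp": [0, 0, 3.2], "angular": [0, 0, 0], "claw": 0.1}, {"dp": [0, 0, 1.5], "angular": [0, 0, 0], "claw": 0.1}]}}

```text
t: 7.82
position: [0.4611, -0.0956, 0.0648]
orientation: [-3.141, 0.002, 0.004]
wrist_force: [0.3, 0.8, -0.5]
opening: 0.0185
finger_force: 8.0
```

Request:
{"op": "move_arm", "data": {"series": [{"dp": [0, 0, 0.3], "angular": [0, 0, 0], "claw": 0.1}, {"dp": [0, 0, 0], "angular": [0, 0, 0], "claw": 0.1}, {"dp": [0, 0, 0], "angular": [0, 0, 0], "claw": 0.1}]}}

```text
t: 8.2
position: [0.462, -0.0953, 0.0646]
orientation: [3.141, -0.0, 0.004]
wrist_force: [-0.4, 0.5, -0.6]
opening: 0.0188
finger_force: 8.0
```

Request:
{"op": "move_arm", "data": {"series": [{"dp": [0, 0, 0.1], "angular": [0, 0, 0], "claw": 0.1}, {"dp": [0, 0, 0.1], "angular": [0, 0, 0], "claw": 0.1}, {"dp": [0, 0, 0], "angular": [0, 0, 0], "claw": 0.1}]}}

```text
t: 8.57
position: [0.4611, -0.0951, 0.0616]
orientation: [3.141, 0.0, 0.0]
wrist_force: [0.4, 0.5, -0.8]
opening: 0.0187
finger_force: 8.0
```

Request:
{"op": "move_arm", "data": {"series": [{"dp": [0, 0, 0.1], "angular": [0, 0, 0], "claw": 0.1}, {"dp": [0, 0, 0], "angular": [0, 0, 0], "claw": 0.1}]}}

```text
t: 8.82
position: [0.4612, -0.095, 0.0611]
orientation: [3.141, 0.0, 0.0]
wrist_force: [-2.4, 0.8, 5.7]
opening: 0.0189
finger_force: 8.0
```

Contact with 5.7 N at the expected height. Releasing and going up.

Request:
{"op": "move_arm", "data": {"series": [{"dp": [0, 0, 0], "angular": [0, 0, 0], "claw": 0.35}, {"dp": [0, 0, 0], "angular": [0, 0, 0], "claw": 0.6}, {"dp": [0, 0, 0], "angular": [0, 0, 0], "claw": 0.8}, {"dp": [0, 0, 0], "angular": [0, 0, 0], "claw": 0.8}, {"dp": [0, 0, 0], "angular": [0, 0, 0], "claw": 0.8}]}}

```text
t: 9.45
position: [0.4611, -0.0951, 0.0605]
orientation: [3.142, -0.0, -0.0]
wrist_force: [0.4, 0.9, 0.1]
opening: 0.061
finger_force: 0.0
```

Request:
{"op": "move_arm", "data": {"series": [{"dp": [0, 0, -2], "angular": [0, 0, 0], "claw": 1}, {"dp": [0, 0, -4], "angular": [0, 0, 0], "claw": 1}, {"dp": [0, 0, -4], "angular": [0, 0, 0], "claw": 1}, {"dp": [0, 0, -4], "angular": [0, 0, 0], "claw": 1}, {"dp": [0, 0, -2], "angular": [0, 0, 0], "claw": 1}]}}

```text
t: 10.07
position: [0.4619, -0.0952, 0.2229]
orientation: [3.141, -0.0, 0.006]
wrist_force: [-0.3, -1.1, -0.3]
opening: 0.087
finger_force: 0.0
```

```bash
python3 look.py f2 turntable figurine; python3 - <<'E'
from h import *
import pickle
go([.641,-.2345,.21],np.pi/2)
w,rw=pickle.load(open("f2.pkl","rb"))
fig=np.r_[circ(.014,0),circ(.014,.004),circ(.0095,.04),circ(.006,.056),circ(.001,.067)]+[0,0,.028]
for t,m in (("figurine",fig),("turntable",M["turntable"])):
    if t in rw: print(t,hullfit([(w,rw[t])],m,[.462,-.095,0]))
E
```

```text
turntable 0.56 [247. 160.] 219 280 142 202
figurine 0.56 [250. 176.] 239 259 165 193
t 10.22 tcp [ 0.4614 -0.0952  0.2212] tilt 0.12 dp cm [17.96 13.93  1.16] rz -0.006440109859533152 q7 -1.52 open 0.0875
figurine (array([ 4.60673860e-01, -9.46935323e-02, -1.08929916e-04]), np.float64(0.7745853940686281))
turntable (array([ 0.46216436, -0.09477782, -0.3925854 ]), np.float64(0.7687384108843981))
```

View pics/f2.png

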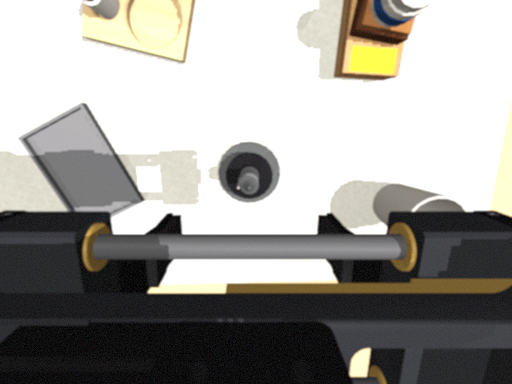

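The figurine stands upright on the turntable at (249,178). Next the jar, with the finger line turned to rack x (-0.22 rad).

Request:
{"op": "move_arm", "data": {"series": [{"dp": [2.5, 1.9, 0], "angular": [0, 0, 0], "claw": 1}, {"dp": [3.6, 2.8, 0], "angular": [0, 0, 0], "claw": 1}, {"dp": [4, 3.1, 0], "angular": [0, 0, 0], "claw": 1}, {"dp": [4, 3.1, 0], "angular": [0, 0, 0], "claw": 1}, {"dp": [3.9, 3, 0], "angular": [0, 0, 0], "claw": 1}]}}

```text
t: 10.85
position: [0.6415, -0.2349, 0.218]
orientation: [-3.141, -0.0, 0.005]
wrist_force: [0.7, -0.5, 0.2]
opening: 0.0868
finger_force: 0.0
```

Request:
{"op": "move_arm", "data": {"series": [{"dp": [0, 0, 0], "angular": [0, 0, -9.5], "claw": 1}, {"dp": [0, 0, 0], "angular": [0, 0, -9.5], "claw": 1}, {"dp": [0, 0, 0], "angular": [0, 0, -9.5], "claw": 1}, {"dp": [0, 0, 0], "angular": [0, 0, -9.5], "claw": 1}, {"dp": [0, 0, 0], "angular": [0, 0, -9.5], "claw": 1}]}}

```text
t: 11.48
position: [0.6402, -0.2337, 0.218]
orientation: [-2.869, -1.272, 0.004]
wrist_force: [0.4, 0.5, -0.2]
opening: 0.0868
finger_force: 0.0
```

Request:
{"op": "move_arm", "data": {"series": [{"dp": [0, 0, 0], "angular": [0, 0, -9.5], "claw": 1}, {"dp": [0, 0, 0], "angular": [0, 0, -9.5], "claw": 1}, {"dp": [0, 0, 0], "angular": [0, 0, -9.5], "claw": 1}, {"dp": [0, 0, 0], "angular": [0, 0, 0], "claw": 1}]}}

```text
t: 11.98
position: [0.6403, -0.2339, 0.2183]
orientation: [-2.475, -1.93, 0.002]
wrist_force: [0.4, -1.0, -0.3]
opening: 0.0872
finger_force: 0.0
```

```bash
python3 look.py j1 paint_jar plinth kit_box; python3 - <<'E'
from h import *
import pickle
w,rw=pickle.load(open("j1.pkl","rb"))
for t,z in (("paint_jar",.066),("plinth",.036),("kit_box",0)):
    if t in rw:
        for y in (-.2,.2): print(t,hullfit([(w,rw[t])],M[t]+[0,0,z],[.64,-.235,y]))
go([.641,-.2345,.103],-.22)
E
```

```text
paint_jar 0.57 [250. 189.] 229 271 164 212
plinth 0.78 [261. 165.] 226 277 155 206
plinth 0.58 [250. 189.] 228 271 165 212
paint_jar (array([ 0.64067636, -0.23338147,  0.67108951]), np.float64(0.995450408771227))
paint_jar (array([ 0.64067625, -0.23338148, -0.37610807]), np.float64(0.9954484630233038))
plinth (array([ 0.64268222, -0.23515809, -0.20211677]), np.float64(1.703664981161784))
plinth (array([ 0.64268223, -0.23515807, -0.20212267]), np.float64(1.703673873791155))
t 12.18 tcp [ 0.6408 -0.234   0.2198] tilt 0.06 dp cm [-0.04  0.04 11.68] rz -1.4870837932846377 q7 -0.18 open 0.087
```

Request:
{"op": "move_arm", "data": {"series": [{"dp": [0, 0, 2], "angular": [0, 0, -1.5], "claw": 1}, {"dp": [0, 0, 3], "angular": [0, 0, 0], "claw": 1}, {"dp": [0, 0, 3.5], "angular": [0, 0, 0], "claw": 1}, {"dp": [0, 0, 2.2], "angular": [0, 0, 0], "claw": 1}, {"dp": [0, 0, 1], "angular": [0, 0, 0], "claw": 1}], "force": 10}}

```text
t: 12.8
position: [0.6403, -0.2339, 0.1015]
orientation: [-2.448, -1.965, 0.002]
wrist_force: [-0.7, 1.4, 0.4]
opening: 0.087
finger_force: 0.0
```

Request:
{"op": "move_arm", "data": {"series": [{"dp": [0, 0, 0], "angular": [0, 0, 0], "claw": 0.7}, {"dp": [0, 0, 0], "angular": [0, 0, 0], "claw": 0.5}, {"dp": [0, 0, 0], "angular": [0, 0, 0], "claw": 0.4}, {"dp": [0, 0, 0], "angular": [0, 0, 0], "claw": 0.4}, {"dp": [0, 0, 0], "angular": [0, 0, 0], "claw": 0.4}]}}

```text
t: 13.42
position: [0.6411, -0.2342, 0.1039]
orientation: [2.45, 1.966, 0.0]
wrist_force: [-0.6, -0.5, -0.4]
opening: 0.0448
finger_force: 0.2
```

Request:
{"op": "move_arm", "data": {"series": [{"dp": [0, 0, 0], "angular": [0, 0, 0], "claw": 0.4}, {"dp": [0, 0, 0], "angular": [0, 0, 0], "claw": 0.4}]}}

```text
t: 13.68
position: [0.6411, -0.2342, 0.1038]
orientation: [2.45, 1.966, -0.0]
wrist_force: [0.3, 0.2, 2.3]
opening: 0.0439
finger_force: 10.0
```

```bash
python3 -c "
from h import *
go([.645,.014,.2],-.22)"
```

```text
t 13.68 tcp [ 0.6411 -0.2342  0.1038] tilt 0.02 dp cm [24.31 -4.99 -9.62] rz 0.10370541768602558 q7 -0.21 open 0.0439
```

Request:
{"op": "move_arm", "data": {"series": [{"dp": [0, 0, -1], "angular": [0, 0, 0], "claw": 0.4}, {"dp": [0, 0, -3], "angular": [0, 0, 0], "claw": 0.4}, {"dp": [0, 0, -3.6], "angular": [0, 0, 0], "claw": 0.4}, {"dp": [1.8, -0.4, -2], "angular": [0, 0, 0], "claw": 0.4}, {"dp": [3.5, -0.7, 0], "angular": [0, 0, 0], "claw": 0.4}]}}

```text
t: 14.3
position: [0.6426, -0.1799, 0.2017]
orientation: [2.45, 1.961, 0.003]
wrist_force: [0.2, 0.9, -0.6]
opening: 0.0434
finger_force: 10.0
```

Request:
{"op": "move_arm", "data": {"series": [{"dp": [4.5, -0.9, 0], "angular": [0, 0, 0], "claw": 0.4}, {"dp": [4.5, -0.9, 0], "angular": [0, 0, 0], "claw": 0.4}, {"dp": [4.5, -0.9, 0], "angular": [0, 0, 0], "claw": 0.4}, {"dp": [3.5, -0.8, 0], "angular": [0, 0, 0], "claw": 0.4}, {"dp": [2, -0.4, 0], "angular": [0, 0, 0], "claw": 0.4}]}}

```text
t: 14.92
position: [0.6439, 0.018, 0.1996]
orientation: [-2.445, -1.971, -0.0]
wrist_force: [1.4, 0.6, -0.5]
opening: 0.0437
finger_force: 10.0
```

Request:
{"op": "move_arm", "data": {"series": [{"dp": [0, 0, 0], "angular": [0, 0, 0], "claw": 0.4}, {"dp": [0, 0, 0], "angular": [0, 0, 0], "claw": 0.4}]}}

```text
t: 15.18
position: [0.6449, 0.0118, 0.1993]
orientation: [2.452, 1.963, -0.002]
wrist_force: [-0.6, -0.7, -0.1]
opening: 0.0435
finger_force: 10.0
```

```bash
python3 look.py r1 pot_rack; python3 - <<'E'
from h import *
import pickle
w,rw=pickle.load(open("r1.pkl","rb"));P,reg=pickle.load(open("obs.pkl","rb"))
go([.645,.014,.0438],-.22)
rk=np.r_[M["pot_rack"],circ(.006,.067)+[0,.055,0]]
if "pot_rack" in rw:
    print(hullfit([(w,rw["pot_rack"])],M["pot_rack"],[.645,.014,-.22]),hullfit([(w,rw["pot_rack"])],rk,[.645,.014,-.22]))
    print(hullfit([(w,rw["pot_rack"])]+[(P[n],reg["pot_rack",n]) for n in P],M["pot_rack"],[.645,.014,-.22,0]))
im=cv2.imread("pics/r1.png")
def ptsd(x,y,yaw,L):
    c,s=np.cos(yaw),np.sin(yaw);return np.c_[L[:,0]*c-L[:,1]*s+x,L[:,0]*s+L[:,1]*c+y,L[:,2]]
for u in px(w,ptsd(.645,.014,-.22,np.r_[circ(.031,.018,40),M["pot_rack"]])): cv2.circle(im,tuple(np.int32(np.round(u))),1,(0,0,255),-1)
cv2.imwrite("pics/r1b.png",im)
E
```

```text
pot_rack 0.56 [249. 152.] 216 282 108 206
t 15.28 tcp [0.645  0.0115 0.1993] tilt 0.07 dp cm [ 0.26 -0.05 15.55] rz -0.08548724397846598 q7 -0.55 open 0.0435
(array([ 0.64513816,  0.01305724, -0.22055593]), np.float64(1.9637677768211164)) (array([ 0.64513816,  0.01305724, -0.22055593]), np.float64(1.9637677768211164))
(array([ 0.64553783,  0.01333877, -0.21853742, -0.00533256]), np.float64(1.5224305926827213))
```

View pics/r1b.png

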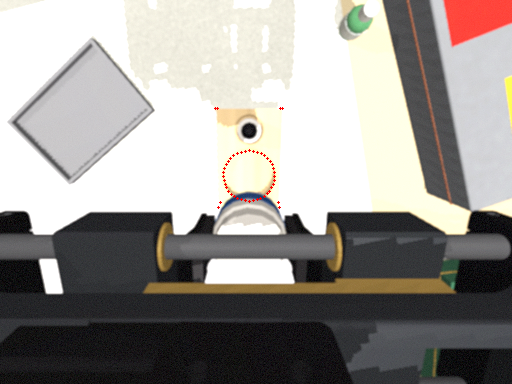

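The projected well rim matches the one seen at (249,176), and the dropper is at (249,129), clear of the finger line. Lowering the jar.

Request:
{"op": "move_arm", "data": {"series": [{"dp": [0.2, 0, 2.5], "angular": [0, 0, 0], "claw": 0.4}, {"dp": [0, 0, 4], "angular": [0, 0, 0], "claw": 0.4}, {"dp": [0, 0, 4], "angular": [0, 0, 0], "claw": 0.4}, {"dp": [0, 0, 3], "angular": [0, 0, 0], "claw": 0.4}, {"dp": [0, 0, 1.2], "angular": [0, 0, 0], "claw": 0.4}]}}

```text
t: 15.9
position: [0.6443, 0.0141, 0.0505]
orientation: [-2.451, -1.963, 0.005]
wrist_force: [-0.8, -0.3, -0.2]
opening: 0.0436
finger_force: 10.0
```

Request:
{"op": "move_arm", "data": {"series": [{"dp": [0, 0, 0.5], "angular": [0, 0, 0], "claw": 0.4}, {"dp": [0, 0, 0.2], "angular": [0, 0, 0], "claw": 0.4}, {"dp": [0, 0, 0], "angular": [0, 0, 0], "claw": 0.4}]}}

```text
t: 16.27
position: [0.646, 0.0159, 0.0466]
orientation: [2.449, 1.966, 0.002]
wrist_force: [0.2, 0.2, -0.3]
opening: 0.0434
finger_force: 10.0
```

Request:
{"op": "move_arm", "data": {"series": [{"dp": [0, 0, 0.1], "angular": [0, 0, 0], "claw": 0.4}, {"dp": [0, 0, 0.1], "angular": [0, 0, 0], "claw": 0.4}, {"dp": [0, 0, 0], "angular": [0, 0, 0], "claw": 0.4}]}}

```text
t: 16.65
position: [0.6455, 0.016, 0.0438]
orientation: [2.45, 1.966, 0.001]
wrist_force: [0.1, -0.2, 0.6]
opening: 0.0434
finger_force: 10.0
```

Request:
{"op": "move_arm", "data": {"series": [{"dp": [0, 0, 0.1], "angular": [0, 0, 0], "claw": 0.4}, {"dp": [0, 0, 0], "angular": [0, 0, 0], "claw": 0.4}]}}

```text
t: 16.9
position: [0.6456, 0.016, 0.0438]
orientation: [2.449, 1.966, 0.0]
wrist_force: [-2.0, -0.7, 7.3]
opening: 0.0433
finger_force: 10.0
```

The jar is down, with 7 N contact at the expected height of 0.0438. Releasing.

Request:
{"op": "move_arm", "data": {"series": [{"dp": [0, 0, 0], "angular": [0, 0, 0], "claw": 0.7}, {"dp": [0, 0, 0], "angular": [0, 0, 0], "claw": 0.9}, {"dp": [0, 0, 0], "angular": [0, 0, 0], "claw": 1}, {"dp": [0, 0, 0], "angular": [0, 0, 0], "claw": 1}, {"dp": [0, 0, 0], "angular": [0, 0, 0], "claw": 1}]}}

```text
t: 17.52
position: [0.6453, 0.016, 0.0425]
orientation: [-2.45, -1.966, 0.0]
wrist_force: [0.5, -0.4, -0.2]
opening: 0.0839
finger_force: 0.0
```

Request:
{"op": "move_arm", "data": {"series": [{"dp": [0, 0, -2], "angular": [0, 0, 0], "claw": 1}, {"dp": [0, 0, -4], "angular": [0, 0, 0], "claw": 1}, {"dp": [0, 0, -4], "angular": [0, 0, 0], "claw": 1}, {"dp": [0, 0, -4], "angular": [0, 0, 0], "claw": 1}, {"dp": [0, 0, -2], "angular": [0, 0, 0], "claw": 1}]}}

```text
t: 18.15
position: [0.6464, 0.0164, 0.2064]
orientation: [2.448, 1.965, 0.006]
wrist_force: [0.6, 0.3, -0.8]
opening: 0.087
finger_force: 0.0
```

```bash
python3 look.py r2 paint_jar pot_rack; python3 - <<'E'
from h import *
import pickle
w,rw=pickle.load(open("r2.pkl","rb"))
for t,z in (("paint_jar",.006),("pot_rack",0)):
    if t in rw: print(t,hullfit([(w,rw[t])],M[t]+[0,0,z],[.645,.014,-.22]))
go([.6425,-.235,.2],-.19)
E
```

```text
paint_jar 0.83 [247. 179.] 231 265 160 198
pot_rack 0.57 [249. 153.] 216 280 112 210
paint_jar (array([ 0.6461857 ,  0.01678039, -6.10895742]), np.float64(1.189185100790625))
pot_rack (array([ 0.64552147,  0.0131511 , -0.22137275]), np.float64(1.1326268037180671))
t 18.3 tcp [0.6455 0.0159 0.2034] tilt 0.1 dp cm [-24.56   5.14   0.34] rz -1.6130784434300809 q7 -0.55 open 0.0868
```

View pics/r2.png

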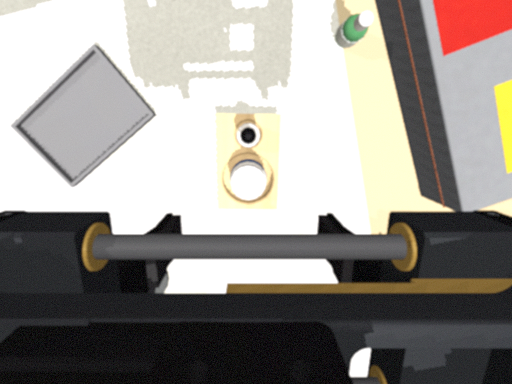

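The jar sits in the wide well at (248,180), about 4 mm off centre. Back for the plinth.

Request:
{"op": "move_arm", "data": {"series": [{"dp": [-3, 0.6, 0], "angular": [0, 0, 0], "claw": 1}, {"dp": [-5, 1.1, 0], "angular": [0, 0, 0], "claw": 1}, {"dp": [-5.2, 1.1, 0], "angular": [0, 0, 0], "claw": 1}, {"dp": [-5.2, 1.1, 0], "angular": [0, 0, 0], "claw": 1}, {"dp": [-4, 0.8, 0.2], "angular": [0, 0, 0], "claw": 1}]}}

```text
t: 18.92
position: [0.6411, -0.2159, 0.198]
orientation: [-2.45, -1.962, 0.005]
wrist_force: [0.3, -0.3, 0.6]
opening: 0.0872
finger_force: 0.0
```

Request:
{"op": "move_arm", "data": {"series": [{"dp": [-2.2, 0.5, 0], "angular": [0, 0, -1.5], "claw": 1}, {"dp": [0, 0, 0], "angular": [0, 0, 0], "claw": 1}, {"dp": [0, 0, 0], "angular": [0, 0, 0], "claw": 1}]}}

```text
t: 19.3
position: [0.6425, -0.2334, 0.1993]
orientation: [-2.42, -1.999, 0.0]
wrist_force: [1.0, 0.6, -1.2]
opening: 0.0871
finger_force: 0.0
```

```bash
python3 look.py p1 plinth kit_box; python3 - <<'E'
from h import *
import pickle
w,rw=pickle.load(open("p1.pkl","rb"))
for t,z in (("plinth",.036),("kit_box",0)):
    if t in rw:
        for y in (-.5,0.): print(t,hullfit([(w,rw[t])],M[t]+[0,0,z],[.64,-.235,y]))
go([.6425,-.235,.0605],-.19)
im=cv2.imread("pics/p1.png")[60:230,150:350];cv2.imwrite("pics/p1c.png",cv2.resize(im,None,fx=3.5,fy=3.5,interpolation=cv2.INTER_CUBIC))
E
```

```text
plinth 0.72 [248. 185.] 223 275 159 211
kit_box 0.67 [220. 179.] 193 293 148 215
plinth (array([ 0.64227706, -0.23484084, -0.18964916]), np.float64(1.6188570583603274))
plinth (array([ 0.64227504, -0.23483766, -0.18964916]), np.float64(1.6188695546181264))
kit_box (array([ 0.63600647, -0.23484589, -0.06071141]), np.float64(1.069516515538636))
kit_box (array([ 0.63600647, -0.23484589, -0.06071115]), np.float64(1.0695164640470225))
t 19.45 tcp [ 0.643  -0.2333  0.2004] tilt 0.05 dp cm [-0.19 -0.02 13.99] rz 0.04036085627986852 q7 -0.14 open 0.0873
```

View pics/p1c.png

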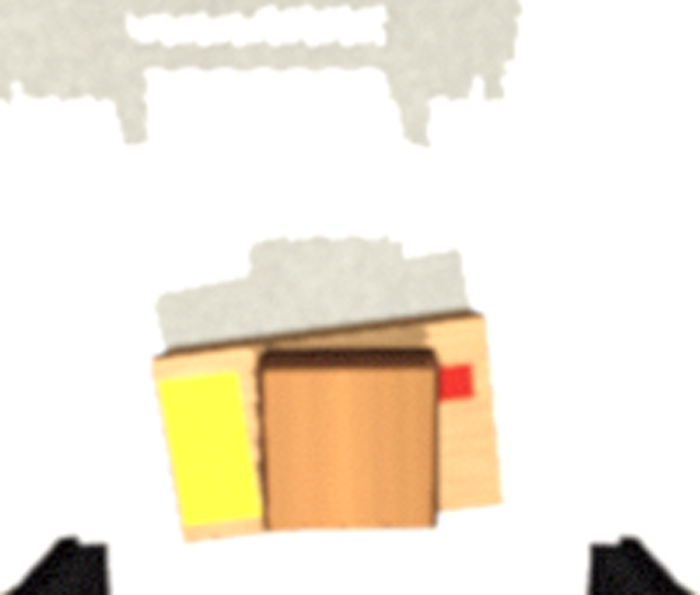

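The plinth, at (250,185) in the full frame, is exactly square to the fingers and centred between them. Descending to 2-3 mm above the box top.

Request:
{"op": "move_arm", "data": {"series": [{"dp": [-0.2, 0, 2.5], "angular": [0, 0, 0], "claw": 1}, {"dp": [0, 0, 4], "angular": [0, 0, 0], "claw": 1}, {"dp": [0, 0, 4], "angular": [0, 0, 0], "claw": 1}, {"dp": [0, 0, 2.4], "angular": [0, 0, 0], "claw": 1}, {"dp": [0, 0, 1], "angular": [0, 0, 0], "claw": 1}], "force": 12}}

```text
t: 20.08
position: [0.6418, -0.2361, 0.0601]
orientation: [-2.421, -1.999, 0.002]
wrist_force: [-0.3, -0.6, 0.7]
opening: 0.0869
finger_force: 0.0
```

Request:
{"op": "move_arm", "data": {"series": [{"dp": [0, 0, 0], "angular": [0, 0, 0], "claw": 0.8}, {"dp": [0, 0, 0], "angular": [0, 0, 0], "claw": 0.6}, {"dp": [0, 0, 0], "angular": [0, 0, 0], "claw": 0.55}, {"dp": [0, 0, 0], "angular": [0, 0, 0], "claw": 0.5}, {"dp": [0, 0, 0], "angular": [0, 0, 0], "claw": 0.5}]}}

```text
t: 20.7
position: [0.6427, -0.2376, 0.0624]
orientation: [2.424, 1.998, 0.001]
wrist_force: [-1.0, -0.2, 3.5]
opening: 0.056
finger_force: 12.0
```

```bash
python3 -c "
from h import *
print(state()['finger_force'],state()['wrist_force']);go([.611,.291,.18],.71)"
```

```text
11.972043961286545 [-1.02231942 -0.17706053  3.53687068]
t 20.7 tcp [ 0.6427 -0.2376  0.0624] tilt 0.06 dp cm [ 51.28 -13.2  -11.79] rz -51.68786318545007 q7 -0.2 open 0.056
```

Request:
{"op": "move_arm", "data": {"series": [{"dp": [0, 0, -1], "angular": [0, 0, 0], "claw": 0.5}, {"dp": [0, 0, -3.5], "angular": [0, 0, 0], "claw": 0.5}, {"dp": [0, 0, -4.5], "angular": [0, 0, 0], "claw": 0.5}, {"dp": [2.3, -0.6, -2.8], "angular": [0, 0, 0], "claw": 0.5}, {"dp": [4, -1, 0], "angular": [0, 0, 0], "claw": 0.5}]}}

```text
t: 21.32
position: [0.6403, -0.1742, 0.183]
orientation: [2.424, 1.99, 0.005]
wrist_force: [-0.5, 0.6, -1.4]
opening: 0.0558
finger_force: 12.0
```

Request:
{"op": "move_arm", "data": {"series": [{"dp": [5, -1.3, 0], "angular": [0, 0, 0], "claw": 0.5}, {"dp": [5, -1.3, 0], "angular": [0, 0, 0], "claw": 0.5}, {"dp": [5, -1.3, 0], "angular": [0, 0, 0], "claw": 0.5}, {"dp": [5, -1.3, 0], "angular": [0, 0, 0], "claw": 0.5}, {"dp": [5, -1.3, 0], "angular": [0, 0, 0], "claw": 0.5}]}}

```text
t: 21.95
position: [0.6224, 0.0868, 0.18]
orientation: [2.424, 1.998, 0.001]
wrist_force: [0.3, 1.0, -0.7]
opening: 0.0556
finger_force: 12.0
```

Request:
{"op": "move_arm", "data": {"series": [{"dp": [5, -1.3, 0], "angular": [0, 0, 0], "claw": 0.5}, {"dp": [5, -1.3, 0], "angular": [0, 0, 0], "claw": 0.5}, {"dp": [4.5, -1.1, 0], "angular": [0, 0, 0], "claw": 0.5}, {"dp": [3.5, -0.9, 0], "angular": [0, 0, 0], "claw": 0.5}, {"dp": [2, -0.5, 0], "angular": [0, 0, 0], "claw": 0.5}]}}

```text
t: 22.58
position: [0.6099, 0.2938, 0.1799]
orientation: [-2.421, -2.001, -0.001]
wrist_force: [0.7, -0.7, 0.3]
opening: 0.0565
finger_force: 12.0
```

Request:
{"op": "move_arm", "data": {"series": [{"dp": [0, 0, 0], "angular": [0, 0, -8.6], "claw": 0.5}, {"dp": [0, 0, 0], "angular": [0, 0, -8.6], "claw": 0.5}, {"dp": [0, 0, 0], "angular": [0, 0, -8.6], "claw": 0.5}, {"dp": [0, 0, 0], "angular": [0, 0, -8.6], "claw": 0.5}, {"dp": [0, 0, 0], "angular": [0, 0, -8.6], "claw": 0.5}]}}

```text
t: 23.2
position: [0.6113, 0.2899, 0.1795]
orientation: [1.518, 2.749, -0.002]
wrist_force: [-0.0, 0.2, 0.2]
opening: 0.0555
finger_force: 12.0
```

Request:
{"op": "move_arm", "data": {"series": [{"dp": [0, 0, 0], "angular": [0, 0, -8.6], "claw": 0.5}, {"dp": [0, 0, 0], "angular": [0, 0, 0], "claw": 0.5}, {"dp": [0, 0, 0], "angular": [0, 0, 0], "claw": 0.5}]}}

```text
t: 23.58
position: [0.6111, 0.2906, 0.1795]
orientation: [1.317, 2.852, -0.001]
wrist_force: [0.1, -0.0, 0.1]
opening: 0.0561
finger_force: 12.0
```

```bash
python3 look.py k1 cork_pad; python3 - <<'E'
from h import *
import pickle
w,rw=pickle.load(open("k1.pkl","rb"));P,reg=pickle.load(open("obs.pkl","rb"))
go([.611,.291,.0365],.71)
if "cork_pad" in rw:
    print(hullfit([(w,rw["cork_pad"])],M["cork_pad"],[.61,.29,.7]))
    print(hullfit([(w,rw["cork_pad"])]+[(P[n],reg["cork_pad",n]) for n in P],M["cork_pad"],[.61,.29,.7,0]))
E
```

```text
cork_pad 0.82 [247. 162.] 211 284 142 183
t 23.68 tcp [0.6108 0.291  0.1796] tilt 0.03 dp cm [-0.000e+00  1.000e-02  1.431e+01] rz -0.17881911649165821 q7 -0.18 open 0.0555
(array([0.60927604, 0.29024116, 0.70558527]), np.float64(15.699977782194164))
(array([ 0.61046125,  0.29391947,  0.73443984, -0.01589558]), np.float64(7.478399047571707))
```

View pics/k1.png

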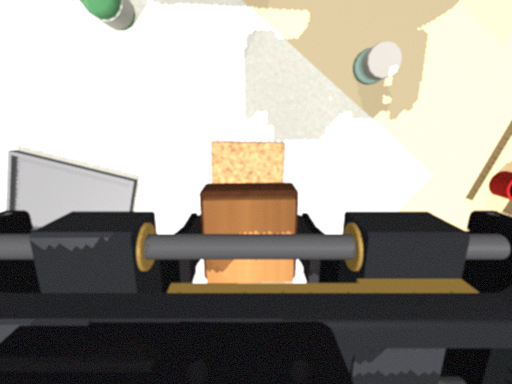

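The cork's far edge lies at row 142 between columns 212 and 284, square to the plinth. Its near half is hidden by the plinth, so I check the visible corners against the projected pad.

```bash
python3 - <<'E'
from h import *
import pickle
w,rw=pickle.load(open("k1.pkl","rb"))
print([np.round(onz(w,u,.006),4) for u in ((211.5,142),(284.5,142))])
A,B=[onz(w,u,.006) for u in ((211.5,142),(284.5,142))]
d=(B-A);print(np.linalg.norm(d));d/=np.linalg.norm(d);n=np.array([-d[1],d[0],0]);m=(A+B)/2
for s in(1,-1): print(m+s*n*.043, np.arctan2(d[1],d[0]))
E
```

```text
[array([0.5504, 0.2958, 0.006 ]), array([0.6138, 0.3499, 0.006 ])]
0.0834208609002554
[0.55420855 0.355613   0.006     ] 0.7058038146441049
[0.60999209 0.29015922 0.006     ] 0.7058038146441049
```

Pad centre is (0.610,0.290), within 1-2 mm of where the tool is. Lowering the plinth.

Request:
{"op": "move_arm", "data": {"series": [{"dp": [0, 0, 2.5], "angular": [0, 0, 0], "claw": 0.5}, {"dp": [0, 0, 4], "angular": [0, 0, 0], "claw": 0.5}, {"dp": [0, 0, 4], "angular": [0, 0, 0], "claw": 0.5}, {"dp": [0, 0, 2.6], "angular": [0, 0, 0], "claw": 0.5}, {"dp": [0, 0, 1.2], "angular": [0, 0, 0], "claw": 0.5}]}}

```text
t: 24.3
position: [0.6101, 0.2908, 0.0349]
orientation: [-1.313, -2.853, 0.003]
wrist_force: [0.4, 1.5, -0.3]
opening: 0.056
finger_force: 12.0
```

Request:
{"op": "move_arm", "data": {"series": [{"dp": [0, 0, 0.2], "angular": [0, 0, 0], "claw": 0.5}, {"dp": [0, 0, 0.1], "angular": [0, 0, 0], "claw": 0.5}, {"dp": [0, 0, 0], "angular": [0, 0, 0], "claw": 0.5}]}}

```text
t: 24.68
position: [0.6113, 0.2917, 0.0347]
orientation: [1.312, 2.853, 0.002]
wrist_force: [0.5, 0.0, -0.5]
opening: 0.0562
finger_force: 12.0
```

Request:
{"op": "move_arm", "data": {"series": [{"dp": [0, 0, 0.1], "angular": [0, 0, 0], "claw": 0.5}, {"dp": [0, 0, 0], "angular": [0, 0, 0], "claw": 0.5}]}}

```text
t: 24.92
position: [0.6109, 0.2913, 0.0328]
orientation: [1.313, 2.854, 0.0]
wrist_force: [0.1, 0.5, -0.1]
opening: 0.0561
finger_force: 12.0
```

Request:
{"op": "move_arm", "data": {"series": [{"dp": [0, 0, 0.1], "angular": [0, 0, 0], "claw": 0.5}, {"dp": [0, 0, 0], "angular": [0, 0, 0], "claw": 0.5}]}}

```text
t: 25.18
position: [0.6109, 0.2913, 0.0324]
orientation: [1.313, 2.854, -0.0]
wrist_force: [-0.7, -2.0, 6.1]
opening: 0.0559
finger_force: 12.0
```

Request:
{"op": "move_arm", "data": {"series": [{"dp": [0, 0, 0.1], "angular": [0, 0, 0], "claw": 0.5}, {"dp": [0, 0, 0], "angular": [0, 0, 0], "claw": 0.5}]}}

```text
t: 25.42
position: [0.6109, 0.2914, 0.0324]
orientation: [1.312, 2.853, -0.001]
wrist_force: [-3.1, -2.6, 11.0]
opening: 0.0561
finger_force: 12.0
```

Request:
{"op": "move_arm", "data": {"series": [{"dp": [0, 0, -0.1], "angular": [0, 0, 0], "claw": 0.75}, {"dp": [0, 0, 0], "angular": [0, 0, 0], "claw": 0.9}, {"dp": [0, 0, 0], "angular": [0, 0, 0], "claw": 1}, {"dp": [0, 0, 0], "angular": [0, 0, 0], "claw": 1}, {"dp": [0, 0, 0], "angular": [0, 0, 0], "claw": 1}]}}

```text
t: 26.05
position: [0.6107, 0.2913, 0.0314]
orientation: [-1.313, -2.854, 0.0]
wrist_force: [0.0, 0.8, -0.1]
opening: 0.0861
finger_force: 0.0
```

Request:
{"op": "move_arm", "data": {"series": [{"dp": [0, 0, -2], "angular": [0, 0, 0], "claw": 1}, {"dp": [0, 0, -4], "angular": [0, 0, 0], "claw": 1}, {"dp": [0, 0, -4.5], "angular": [0, 0, 0], "claw": 1}, {"dp": [0, 0, -4.5], "angular": [0, 0, 0], "claw": 1}, {"dp": [0, 0, -3], "angular": [0, 0, 0], "claw": 1}]}}

```text
t: 26.68
position: [0.6112, 0.2923, 0.2159]
orientation: [1.311, 2.852, 0.006]
wrist_force: [1.3, -0.1, -0.3]
opening: 0.087
finger_force: 0.0
```

```bash
python3 look.py k2 cork_pad plinth tray; python3 - <<'E'
from h import *
import pickle
w,rw=pickle.load(open("k2.pkl","rb"))
for t,z,x in (("plinth",.006,[.61,.29,.7]),("cork_pad",0,[.61,.29,.7]),("tray",0,[.467,.126,.46])):
    if t in rw: print(t,hullfit([(w,rw[t])],M[t]+[0,0,z],x))
go([.636,-.235,.2],np.pi/2-.055)
E
```

```text
plinth 0.71 [246. 171.] 226 270 151 197
plinth 0.71 [ 85. 188.] 27 146 147 233
tray 0.91 [ 87. 185.] 27 145 147 233
plinth (array([0.61017368, 0.29362438, 0.70879768]), np.float64(1.5004730235929755))
tray (array([0.46711796, 0.12857401, 0.43923369]), np.float64(4.8161591425639205))
t 26.88 tcp [0.6107 0.2914 0.2127] tilt 0.09 dp cm [-41.61 -32.34   1.26] rz -46.24342169090674 q7 -0.16 open 0.0871
```

View pics/k2.png

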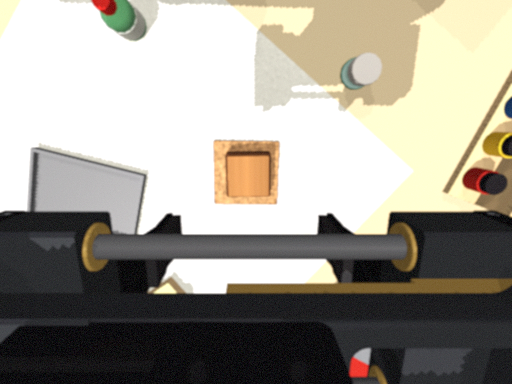

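The plinth sits centred on the pad at (248,174). Now the kit box.

Request:
{"op": "move_arm", "data": {"series": [{"dp": [-2.4, -1.9, 0], "angular": [0, 0, 0], "claw": 1}, {"dp": [-4, -3.1, 0], "angular": [0, 0, 0], "claw": 1}, {"dp": [-4, -3.1, 0], "angular": [0, 0, 0], "claw": 1}, {"dp": [-4, -3.1, 0], "angular": [0, 0, 0], "claw": 1}, {"dp": [-4, -3.1, 0], "angular": [0, 0, 0], "claw": 1}]}}

```text
t: 27.5
position: [0.621, 0.0565, 0.21]
orientation: [-1.312, -2.852, 0.002]
wrist_force: [-0.3, -0.2, -0.2]
opening: 0.0872
finger_force: 0.0
```

Request:
{"op": "move_arm", "data": {"series": [{"dp": [-4, -3.1, 0], "angular": [0, 0, 0], "claw": 1}, {"dp": [-4, -3.1, 0], "angular": [0, 0, 0], "claw": 1}, {"dp": [-4, -3.1, 0], "angular": [0, 0, 0], "claw": 1}, {"dp": [-4, -3.1, 0], "angular": [0, 0, 0], "claw": 1}, {"dp": [-4, -3.1, 0], "angular": [0, 0, 0], "claw": 1}]}}

```text
t: 28.12
position: [0.6333, -0.1958, 0.2099]
orientation: [-1.311, -2.852, 0.001]
wrist_force: [0.4, 0.8, -0.6]
opening: 0.0871
finger_force: 0.0
```

Request:
{"op": "move_arm", "data": {"series": [{"dp": [-3.2, -2.5, 0], "angular": [0, 0, 0], "claw": 1}, {"dp": [0, 0, 0], "angular": [0, 0, -9.2], "claw": 1}, {"dp": [0, 0, 0], "angular": [0, 0, -9.2], "claw": 1}, {"dp": [0, 0, 0], "angular": [0, 0, -9.2], "claw": 1}, {"dp": [0, 0, 0], "angular": [0, 0, -9.2], "claw": 1}]}}

```text
t: 28.75
position: [0.6352, -0.2346, 0.2098]
orientation: [-0.336, -3.121, -0.001]
wrist_force: [-0.4, -0.3, -0.4]
opening: 0.0872
finger_force: 0.0
```

Request:
{"op": "move_arm", "data": {"series": [{"dp": [0, 0, 0], "angular": [0, 0, -9.2], "claw": 1}, {"dp": [0, 0, 0], "angular": [0, 0, 0], "claw": 1}, {"dp": [0, 0, 0], "angular": [0, 0, 0], "claw": 1}]}}

```text
t: 29.12
position: [0.6358, -0.2347, 0.2107]
orientation: [-0.097, -3.139, -0.001]
wrist_force: [0.2, 0.1, 0.3]
opening: 0.0873
finger_force: 0.0
```

```bash
python3 look.py b1 kit_box; python3 - <<'E'
from h import *
import pickle
w,rw=pickle.load(open("b1.pkl","rb"));P,reg=pickle.load(open("obs.pkl","rb"))
go([.636,-.235,.033],np.pi/2-.055)
if "kit_box" in rw:
    print(hullfit([(w,rw["kit_box"])],M["kit_box"],[.636,-.235,-.06]))
    print(hullfit([(w,rw["kit_box"])],M["kit_box"],[.636,-.235,-.06,0]))
E
```

```text
kit_box 0.63 [249. 175.] 220 276 131 222
t 29.23 tcp [ 0.636  -0.2347  0.2113] tilt 0.03 dp cm [-1.000e-02 -3.000e-02  1.783e+01] rz -0.3240321356945178 q7 1.37 open 0.0871
(array([ 0.6352463 , -0.2354693 , -0.05804789]), np.float64(1.300282158240664))
(array([ 0.63631903, -0.23521205, -0.04730564, -0.0081142 ]), np.float64(0.5783877240940339))
```

View pics/b1.png

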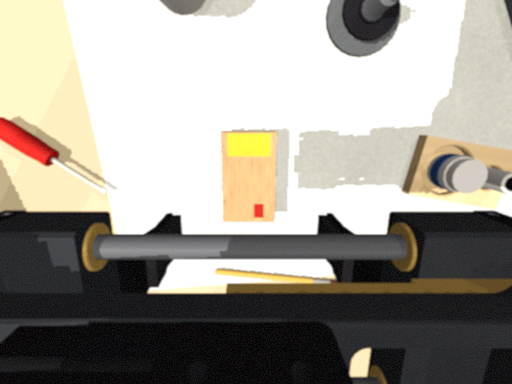

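The box at (249,176) is square to the fingers and centred. Descending to grip it near its top.

Request:
{"op": "move_arm", "data": {"series": [{"dp": [0, 0, 3], "angular": [0, 0, -0.3], "claw": 1}, {"dp": [0, 0, 4.5], "angular": [0, 0, 0], "claw": 1}, {"dp": [0, 0, 4.5], "angular": [0, 0, 0], "claw": 1}, {"dp": [0, 0, 3.7], "angular": [0, 0, 0], "claw": 1}, {"dp": [0, 0, 2], "angular": [0, 0, 0], "claw": 1}], "force": 20}}

```text
t: 29.85
position: [0.6352, -0.2347, 0.0324]
orientation: [-0.086, -3.138, -0.0]
wrist_force: [0.4, -0.4, 0.3]
opening: 0.0869
finger_force: 0.0
```

Request:
{"op": "move_arm", "data": {"series": [{"dp": [0, 0, 0], "angular": [0, 0, 0], "claw": 0.85}, {"dp": [0, 0, 0], "angular": [0, 0, 0], "claw": 0.75}, {"dp": [0, 0, 0], "angular": [0, 0, 0], "claw": 0.6}, {"dp": [0, 0, 0], "angular": [0, 0, 0], "claw": 0.6}, {"dp": [0, 0, 0], "angular": [0, 0, 0], "claw": 0.6}]}}

```text
t: 30.48
position: [0.6373, -0.235, 0.0364]
orientation: [0.085, 3.138, -0.002]
wrist_force: [-0.2, 1.0, 6.4]
opening: 0.0639
finger_force: 20.0
```

```bash
python3 -c "
from h import *
print(state()['finger_force'],state()['wrist_force']);go([.4675,.127,.15],np.pi/2+.455)"
```

```text
19.989676756085828 [-0.22052184  1.03411304  6.35570624]
t 30.48 tcp [ 0.6373 -0.235   0.0364] tilt 0.17 dp cm [ 18.89  35.21 -11.45] rz -29.18498138664715 q7 1.25 open 0.0639
```

Request:
{"op": "move_arm", "data": {"series": [{"dp": [0, 0, -1], "angular": [0, 0, 0], "claw": 0.6}, {"dp": [0, 0, -4], "angular": [0, 0, 0], "claw": 0.6}, {"dp": [0, 0, -5], "angular": [0, 0, 0], "claw": 0.6}, {"dp": [0, 0, -4], "angular": [0, 0, 0], "claw": 0.6}, {"dp": [1, 1.9, -1], "angular": [0, 0, 0], "claw": 0.6}]}}

```text
t: 31.1
position: [0.6283, -0.2162, 0.1872]
orientation: [0.09, 3.136, -0.002]
wrist_force: [-0.3, -0.0, -2.1]
opening: 0.064
finger_force: 20.0
```

Request:
{"op": "move_arm", "data": {"series": [{"dp": [2.3, 4.3, 0], "angular": [0, 0, 0], "claw": 0.6}, {"dp": [2.3, 4.3, 0], "angular": [0, 0, 0], "claw": 0.6}, {"dp": [2.3, 4.3, 0], "angular": [0, 0, 0], "claw": 0.6}, {"dp": [2.3, 4.3, 0], "angular": [0, 0, 0], "claw": 0.6}, {"dp": [2.3, 4.3, 0], "angular": [0, 0, 0], "claw": 0.6}]}}

```text
t: 31.72
position: [0.521, 0.0077, 0.1831]
orientation: [-0.083, -3.137, 0.0]
wrist_force: [1.3, -0.4, -2.0]
opening: 0.0638
finger_force: 20.0
```

Request:
{"op": "move_arm", "data": {"series": [{"dp": [2.3, 4.3, 0], "angular": [0, 0, 0], "claw": 0.6}, {"dp": [2.1, 3.8, 0], "angular": [0, 0, 0], "claw": 0.6}, {"dp": [1.4, 2.6, 0], "angular": [0, 0, 0], "claw": 0.6}, {"dp": [0.6, 1.1, 0], "angular": [0, 0, 0], "claw": 0.6}, {"dp": [0, 0, 0], "angular": [0, 0, -7.3], "claw": 0.6}]}}

```text
t: 32.35
position: [0.4651, 0.1274, 0.1839]
orientation: [0.124, -3.138, 0.002]
wrist_force: [-0.7, -0.1, -2.1]
opening: 0.0641
finger_force: 20.0
```

Request:
{"op": "move_arm", "data": {"series": [{"dp": [0, 0, 0], "angular": [0, 0, -7.3], "claw": 0.6}, {"dp": [0, 0, 0], "angular": [0, 0, -7.3], "claw": 0.6}, {"dp": [0, 0, 0], "angular": [0, 0, -7.3], "claw": 0.6}, {"dp": [0, 0, 0], "angular": [0, 0, 0], "claw": 0.6}, {"dp": [0, 0, 0], "angular": [0, 0, 0], "claw": 0.6}]}}

```text
t: 32.98
position: [0.4662, 0.1264, 0.1841]
orientation: [0.705, -3.06, 0.0]
wrist_force: [0.1, -0.5, -1.8]
opening: 0.0638
finger_force: 20.0
```

```bash
python3 look.py t1 tray; python3 - <<'E'
from h import *
import pickle
w,rw=pickle.load(open("t1.pkl","rb"));P,reg=pickle.load(open("obs.pkl","rb"))
go([.4675,.127,.0455],np.pi/2+.455)
im=cv2.imread("pics/t1.png");c,s=np.cos(.455),np.sin(.455);m=M["tray"]
X=np.c_[m[:,0]*c-m[:,1]*s+.4675,m[:,0]*s+m[:,1]*c+.127,m[:,2]];U=px(w,X);print(np.round(U).tolist())
for u in U: cv2.circle(im,tuple(np.int32(np.round(u))),2,(0,0,255),-1)
cv2.imwrite("pics/t1b.png",im)
E
```

```text
t 33.08 tcp [0.4664 0.1267 0.1844] tilt 0.03 dp cm [-1.200e-01 -1.000e-02  1.389e+01] rz -0.05321624654048333 q7 1.15 open 0.064
[[206.0, 117.0], [205.0, 117.0], [291.0, 117.0], [293.0, 117.0], [211.0, 233.0], [210.0, 237.0], [287.0, 233.0], [288.0, 237.0]]
```

View pics/t1b.png

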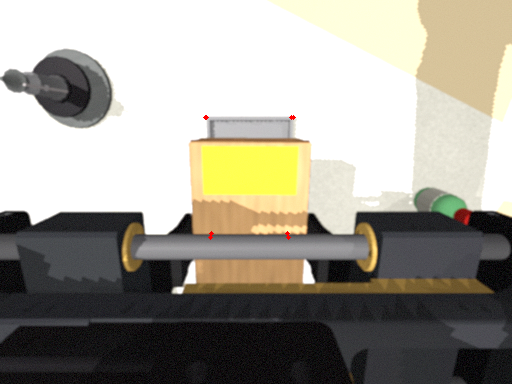

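The tray's visible far edge (207-294, row 118) agrees with the projection (206-293, row 117), and the box is centred over it. Lowering.

Request:
{"op": "move_arm", "data": {"series": [{"dp": [-0.1, 0, 2.5], "angular": [0, 0, 0], "claw": 0.6}, {"dp": [0, 0, 4], "angular": [0, 0, 0], "claw": 0.6}, {"dp": [0, 0, 4], "angular": [0, 0, 0], "claw": 0.6}, {"dp": [0, 0, 2.3], "angular": [0, 0, 0], "claw": 0.6}, {"dp": [0, 0, 1.1], "angular": [0, 0, 0], "claw": 0.6}]}}

```text
t: 33.7
position: [0.467, 0.1272, 0.0445]
orientation: [0.708, -3.059, 0.0]
wrist_force: [-0.3, 0.2, -1.3]
opening: 0.0638
finger_force: 20.0
```

Request:
{"op": "move_arm", "data": {"series": [{"dp": [0, 0, 0.2], "angular": [0, 0, 0], "claw": 0.6}, {"dp": [0, 0, 0.1], "angular": [0, 0, 0], "claw": 0.6}, {"dp": [0, 0, 0], "angular": [0, 0, 0], "claw": 0.6}]}}

```text
t: 34.08
position: [0.468, 0.1275, 0.0433]
orientation: [-0.708, 3.059, -0.0]
wrist_force: [0.3, 0.2, -2.2]
opening: 0.0637
finger_force: 20.0
```

Request:
{"op": "move_arm", "data": {"series": [{"dp": [0, 0, 0.1], "angular": [0, 0, 0], "claw": 0.6}, {"dp": [0, 0, 0], "angular": [0, 0, 0], "claw": 0.6}]}}

```text
t: 34.33
position: [0.4676, 0.1273, 0.0417]
orientation: [-0.709, 3.06, -0.0]
wrist_force: [-0.8, -0.4, -2.4]
opening: 0.0638
finger_force: 20.0
```

Request:
{"op": "move_arm", "data": {"series": [{"dp": [0, 0, 0.1], "angular": [0, 0, 0], "claw": 0.6}, {"dp": [0, 0, 0], "angular": [0, 0, 0], "claw": 0.6}]}}

```text
t: 34.58
position: [0.4675, 0.1273, 0.0405]
orientation: [-0.709, 3.06, -0.0]
wrist_force: [-0.4, 0.3, -1.5]
opening: 0.0638
finger_force: 20.0
```

Request:
{"op": "move_arm", "data": {"series": [{"dp": [0, 0, 0.1], "angular": [0, 0, 0], "claw": 0.6}, {"dp": [0, 0, 0], "angular": [0, 0, 0], "claw": 0.6}]}}

```text
t: 34.83
position: [0.4675, 0.1274, 0.0403]
orientation: [-0.709, 3.06, -0.002]
wrist_force: [-2.6, -1.3, 7.6]
opening: 0.0638
finger_force: 20.0
```

Contact at the floor. Releasing, rising and checking everything.

Request:
{"op": "move_arm", "data": {"series": [{"dp": [0, 0, 0], "angular": [0, 0, 0], "claw": 0.85}, {"dp": [0, 0, 0], "angular": [0, 0, 0], "claw": 0.95}, {"dp": [0, 0, 0], "angular": [0, 0, 0], "claw": 1}, {"dp": [0, 0, 0], "angular": [0, 0, 0], "claw": 1}, {"dp": [0, 0, 0], "angular": [0, 0, 0], "claw": 1}]}}

```text
t: 35.45
position: [0.4674, 0.1274, 0.0395]
orientation: [0.709, -3.06, -0.0]
wrist_force: [0.5, 0.5, -0.1]
opening: 0.0869
finger_force: 0.0
```

Request:
{"op": "move_arm", "data": {"series": [{"dp": [0, 0, -2], "angular": [0, 0, 0], "claw": 1}, {"dp": [0, 0, -4], "angular": [0, 0, 0], "claw": 1}, {"dp": [0, 0, -4.5], "angular": [0, 0, 0], "claw": 1}, {"dp": [0, 0, -4.5], "angular": [0, 0, 0], "claw": 1}, {"dp": [0, 0, -3], "angular": [0, 0, 0], "claw": 1}]}}

```text
t: 36.08
position: [0.4677, 0.1278, 0.2215]
orientation: [-0.709, 3.059, -0.001]
wrist_force: [-0.5, -0.2, -0.2]
opening: 0.0868
finger_force: 0.0
```

```bash
python3 look.py t2 tray kit_box; python3 - <<'E'
from h import *
import pickle
w,rw=pickle.load(open("t2.pkl","rb"))
for t,z in (("kit_box",.004),("tray",0)):
    if t in rw: print(t,hullfit([(w,rw[t])],M[t]+[0,0,z],[.467,.127,.455]))
s=read_camera("side")["frame"][:,:,::-1]
cv2.imwrite("pics/end.png",np.vstack([cv2.resize(cv2.imread("pics/t2.png"),(400,300)),cv2.resize(s,(400,300))]))
print(state()["wrist_force"],state()["opening"],state()["t"])
E
```

```text
tray 0.92 [224. 159.] 211 288 115 222
kit_box 0.69 [249. 172.] 222 277 128 218
kit_box (array([0.46551081, 0.12698123, 0.45072337]), np.float64(1.0638898726776311))
tray (array([0.46651982, 0.12761054, 0.45658267]), np.float64(1.2553673733618815))
[-0.92728868  0.24280296  0.27896112] 0.08697184900912562 36.275
```

View pics/end.png

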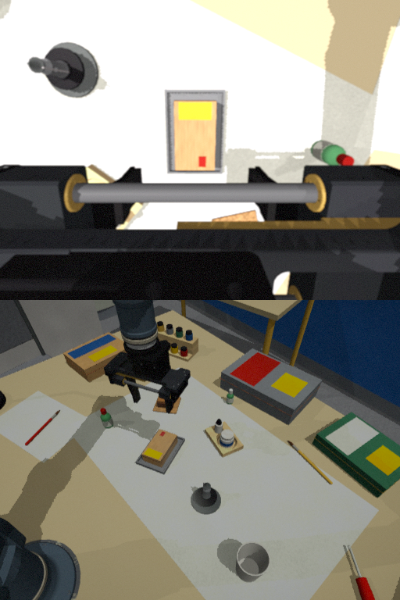

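The pictures show the box flat in the tray, the figurine upright on the turntable, the jar in the well and the plinth on the cork. The cup and glue bottle still stand where they were, so I'm handing in.

```bash
python3 -c "
from station import workorder
print(workorder.hand_in())"
```

```text
the job is handed in; nothing more can be done
None
```

I took the stack apart and handed the job in after about 36 s of robot time: the last views show all four things in their places within about 4 mm, with the cup and glue bottle still standing; no verdict came back.

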